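# Store the grinding wheel on the drop-keeper peg

### The job

Put the larger of the two grinding wheels away on the peg of the steel stand: lift it out of the rack and slide its bore along the peg, past the drop keeper and up to the collar, so that the keeper swings back down in front of it. Then draw the wheel back against the keeper with a light tug of about 5 N to prove that it is caught, and let it hang there. Grinding wheels are brittle: never let it press on the stand with more than 20 N, do not drop it, and leave the other wheel and the things lying about where they are.

Things in the scene. Friction and masses are not known exactly. Their poses are not given: they have to be found in the camera images.
- wheel_150_center (a point): Centre of the larger grinding wheel and of its bore: a plain grey stone disc, 150 mm diameter, 20 mm thick, bore 32 mm, 0.55 to 0.85 kg. It starts upright on its rim in one of the rack's two slots, centre about 86 mm above the table. x = the wheel's axis (across the 20 mm), z up. The rim's top, 75 mm over the centre, is free on both sides: take it there across the thickness.
- wheel_125_center (a point): Centre of the smaller grinding wheel, 125 mm diameter, else alike (20 mm thick, bore 32 mm), upright in the rack's other slot, centre about 74 mm above the table. It stays there.
- wheel_150: The larger wheel; origin at the underside of its rim, 75 mm below its centre; axes as its centre's.
- wheel_rack: Fixed plywood rack, 136 (x) x 130 (y) mm, origin at the centre of its underside. Floor 12 mm thick; two slots along y, centred 40 mm either side of the origin in x, each 24 mm wide between 8 mm walls that reach 57 mm above the table; low chock strips keep the wheels from rolling along y. A wheel is lifted straight up out of its slot.
- wheel_stand: Fixed steel stand, origin at the centre of its underside, z up. Foot 110 (x) x 120 (y) x 12 mm. Round post at the back, 40 mm along +x, top 140 mm above the table; on it a clamp boss holds a level bar that ends in a peg along the stand's -x at y = 0. Both clamps are done up tight, but where they were set is not measured: peg axis 109 to 127 mm above the table (mid 118; the boss reaches 18 mm higher), collar's face at x = 2 to 16 mm (mid 9).
- keeper (a joint): Drop keeper, rad: a steel tongue 8 mm thick in the peg's underside, pivot 47 mm out from the collar and 4 mm under the peg's axis, end 30 mm under the axis. 0 = hanging (cannot swing outwards), growing to 1.5 as its end swings in and up. A bore pushed inwards lifts it with next to no force; it falls again in the last 2 to 4 mm before the collar. Then the wheel can slide back out about 23 mm to it: a hard stop.
- peg_zone (a point): Point fixed to the stand where the peg's axis meets the collar's face if both clamps are at mid setting (118 mm up, x = 9 mm); really up to 9 mm off in height and 7 mm along x. Axes as the stand's. Collar: 52 mm disc, the wheel's stop. Peg: 28 mm thick to 50 mm out along -x, then a rounded nose, 10 mm thick at its end 68 mm out. Wheel home: centre 10 mm out from the collar; hanging: 2 mm below the axis.
- push_stick: Plywood push stick lying at the front, 73x299x12 mm.
- pencil_1: Pencil lying at the front, 170 mm long, 7 mm thick.
- sanding_block: Sanding block, 60x100x34 mm.
- tape_measure: Tape measure standing on its base, 35x107x64 mm.
- hex_key: Hex key lying flat, 32x92x6 mm.
- screwdriver_2: Red-handled screwdriver lying, 186 mm long.
- offcut_6: Wooden offcut, 60x90x20 mm.
- glue_bottle: Glue bottle standing, 60 mm diameter, 176 mm tall.

How it is judged:
By the outcome, as a careful person would: the job done as asked, in the order asked, and still so for the second after the job is handed in, with the robot touching nothing.
It also fails if it takes over 72 s, if anything falls off the work surface, if the arm or the gripper's body presses on something with over 40 N, if the wrist force passes 120 N, or if a joint passes its speed limit or range.

### The arm

A 6-joint arm with a two-finger parallel gripper is mounted at the origin on a cart in front of the work surface, level with it; the furniture and walls round the work are solid. World frame = base frame: x ahead of the robot, y to its left, z up, the work surface at z = 0. Lengths are in m, angles in rad, forces in N, time in s.
With the tool pointing down it reaches from about 0.25 to 0.725 m from the base axis. Payload 4 kg.
Tool frame: the origin (TCP) lies between the finger pads; the fingertips stand 11 mm ahead of it and the grasp point (between the pads) lies 8 mm behind it (bot.tip_extent is the distance from the TCP to the fingertips, in m); z points along the fingers, y is the line along which they close (so a half turn about z gives the same grasp; the last joint's range is limited). The gripper opens to 85 mm and grips with 20 to 120 N. Pads are 22 mm wide; open, the fingers measure 114 mm over their backs; the gripper's body (76 mm by 85 mm) begins 54 mm behind the grasp point. The pads swing forward as they close: fully open they stand 13 mm farther back than shut.
Start: joints at [1.339, 0.241, 0.005, 1.335, 0, 1.571], TCP at [0.115, 0.487, 0.242] pointing down, gripper open.
Joint ranges: [-2.72, 2.72], [-1.05, 1.87], [-1.09, 1.28], [-1.99, 2.15], [-1.42, 1.44], [-3.14, 3.14]. Speed limits (rad/s): [2.79, 2.79, 3.14, 3.14, 3.14, 3.14].

### API

Orientations are given as a unit quaternion [x, y, z, w].
In Python, from workcell import bot gives the robot as it stands. The module is installed in compiled form; this text tells all that it offers.
- The arm moves only by the tool drive_tool, never from a script. Its argument "rows" is a list of rows, each an object of numbers: "dx", "dy", "dz": the shift along the tool's x, y, z in units of 50 mm (1.0 is 50 mm); "wx", "wy", "wz": the turn, a rotation vector about the tool's x, y, z in units of 5 degrees (1.0 is 5 degrees); "hand": the finger opening in mm, from 0 to 85.4. A call has 1 to 20 rows; each row is the pose to reach, as a shift and turn from the pose commanded when the call began, along the tool's axes at that moment; what a row does not reach only later rows make up. A row lasts 1/10 s, in which the tool goes at most 50 mm and 8.59 degrees, less where a joint would pass 70% of its speed; a pose out of reach is approached as far as the arm can. A call with a gripper value outside its range is refused whole. The fingers move at their own pace and stop on an object; the grip force is fixed at half the most. Time passes only in rows, so rows that repeat a pose let the fingers close. It gives the time, the measured TCP pose, the force, the opening and the grip force at its end, in the units of the state.
- bot.get_obs(): the state, without advancing time (a new reading comes with each control period).
- bot.camera(name): name is "scene" or "top"; returns the picture (480x640x3 uint8, red, green, blue); there is no depth.
- bot.get_calibration(name): a dict with "vfov" (degrees; the focal length in pixels is half the picture's height over the tangent of half this angle, whatever the lens; pixels are square), "cx", "cy" (the principal point, pixels), "origin" and "rotation" of the camera in the world. Camera axes: x right, y up, looking along -z (the intrinsics and any distortion apply to the point x, -y, -z); pixel columns grow to the right and rows downward; lengths in m; the calibration is good to about 2 mm. A picture is of the moment at which its call begins. get_calibration takes no time and is no camera call.
- bot.job_done(): hands the job in; it is judged then, once.
Trained networks look in the newest picture that a camera, given by its name, has taken for a name from the list of things; names that differ only in an ending like _2 or _b are one class to them, and where a whole thing is asked for, a point or a joint stands for the part that bears it (a point fixed in the world has none). Each returns a list of dicts, best first, with "score" (0 to 1); they miss things now and then, are a little off and sometimes report something else, mostly with a low value. They report only what shows in the picture. A call takes as long as a camera call.
- bot.look_for(camera, thing): "extent" ([centre column, centre row, width, height] in pixels, round what is visible of it).
- bot.outline_of(camera, thing): "region" (480x640 bool, what is visible of it) and "extent" ([centre column, centre row, width, height] in pixels, round what is visible of it).
The state is a dict: "clock": time; "joint_pos": joint angles; "joint_vel": joint speeds; "tau": joint torques, N m; "eef_pos": TCP position; "tool_rot": TCP orientation; "ft_force": force on the tool from outside, world axes, zero at the start; "ft_torque": the same for the moment, N m; "grip_width": finger opening in m; "grasp_force": force on a finger pad.
Only numpy, scipy, OpenCV 4.12 (cv2) and the standard library are available. Lean on these libraries where they do the work, as an engineer would, in place of code of your own. Each camera call takes 0.05 s, during which the arm holds its last target. There are 200 camera calls.

## Working session

There is one attempt and no reset: what is moved stays moved. The work goes in short steps, Python scripts to look and compute and a tool call to move; the robot and the scene stay as the last step left them, time stands still between calls to the robot, and variables do not carry over. Pictures are saved under pics/ and viewed, at most 10 in all, crops included, and the job is handed in when it is done.

Besides the shell and the picture viewer there is one more tool, called in YAML: its name, and indented under it one key for each argument. drive_tool: Moves the arm, as the interface text tells. Its arguments: {"type":"object","properties":{"rows":{"type":"array","items":{"type":"object","properties":{"dx":{"type":"number"},"dy":{"type":"number"},"dz":{"type":"number"},"wx":{"type":"number"},"wy":{"type":"number"},"wz":{"type":"number"},"hand":{"type":"number"}}}}},"required":["rows"]}

```bash
mkdir -p pics
python3 - <<'E'
from workcell import bot
import cv2, numpy as np
for n in("scene","top"):
    im=bot.camera(n); cv2.imwrite(f"pics/{n}0.png",im[:,:,::-1])
    c=bot.get_calibration(n); print(n,c)
    for t in("wheel_150","wheel_125_center","wheel_rack","wheel_stand","keeper"):
        print(t,[(round(d["score"],2),np.round(d["extent"]).tolist()) for d in bot.look_for(n,t)][:3])
o=bot.get_obs();print({k:np.round(v,3) for k,v in o.items()})
E
```

```text
scene {'vfov': 57.73758388262584, 'cx': 318.9547482516953, 'cy': 241.58727590826672, 'origin': array([ 0.03560043, -0.8187741 ,  0.80174634]), 'rotation': array([ 0.44265356, -0.11418486, -0.23119317,  0.85881859])}
wheel_150 [(0.63, [345.0, 300.0, 46.0, 59.0])]
wheel_125_center [(0.76, [370.0, 291.0, 36.0, 51.0])]
wheel_rack [(0.75, [356.0, 321.0, 77.0, 42.0])]
wheel_stand [(0.56, [298.0, 231.0, 48.0, 62.0]), (0.3, [373.0, 376.0, 47.0, 40.0])]
keeper []
top {'vfov': 42.61056508005149, 'cx': 323.7372068501104, 'cy': 243.0296715101403, 'origin': array([0.39344639, 0.05115575, 1.46938729]), 'rotation': array([-0.03371456,  0.03202314,  0.7132615 , -0.69935391])}
wheel_150 [(0.84, [430.0, 270.0, 68.0, 18.0])]
wheel_125_center [(0.68, [427.0, 235.0, 53.0, 16.0])]
wheel_rack [(0.82, [422.0, 254.0, 61.0, 67.0])]
wheel_stand [(0.96, [270.0, 243.0, 68.0, 72.0])]
keeper []
{'clock': np.float64(0.6), 'joint_pos': array([1.339, 0.241, 0.005, 1.335, 0.   , 1.571]), 'joint_vel': array([ 0.001,  0.001, -0.001,  0.   ,  0.001, -0.   ]), 'tau': array([-1.0000e-03, -3.7198e+01,  2.5257e+01,  1.0000e-03, -0.0000e+00,
       -0.0000e+00]), 'eef_pos': array([0.115, 0.487, 0.242]), 'tool_rot': array([ 0.116,  0.993, -0.   , -0.   ]), 'ft_force': array([ 0.117, -0.482,  0.464]), 'ft_torque': array([ 0.035, -0.019, -0.001]), 'grasp_force': np.float64(0.0), 'grip_width': np.float64(0.085)}
```

View pics/top0.png

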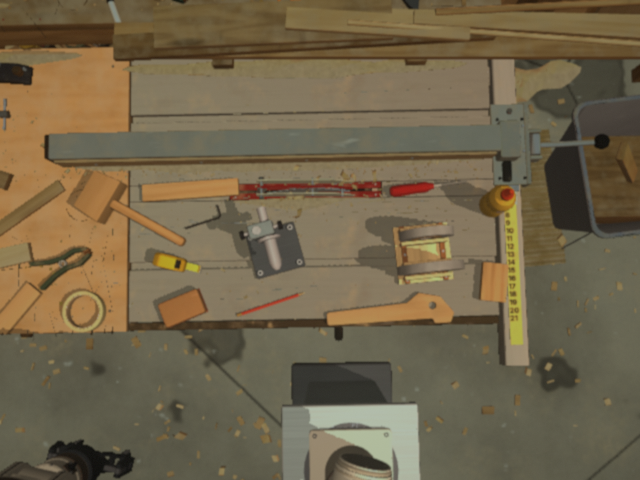

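View pics/scene0.png

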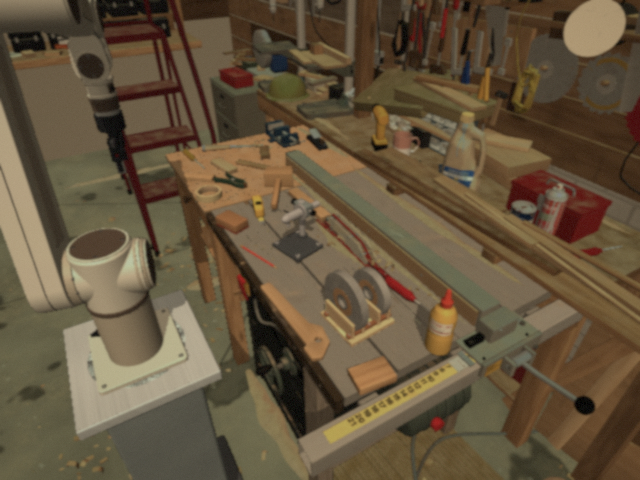

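```bash
cat > h.py <<'E'
import numpy as np, cv2
from scipy.spatial.transform import Rotation as R
from scipy.optimize import minimize
from workcell import bot
CAL={n:bot.get_calibration(n) for n in("top","scene")}
def proj(n,P):
    c=CAL[n]; f=240/np.tan(np.radians(c["vfov"]/2))
    p=(np.atleast_2d(P)-c["origin"])@R.from_quat(c["rotation"]).as_matrix()
    return np.c_[c["cx"]-f*p[:,0]/p[:,2], c["cy"]+f*p[:,1]/p[:,2]]
def pose(x,y,yaw,P): return np.asarray(P)@R.from_euler("z",yaw).as_matrix().T+[x,y,0]
def cyl(x0,x1,r0,r1,z,n=48):   # axis x
    a=np.linspace(0,2*np.pi,n); return np.vstack([np.c_[0*a+x,r*np.cos(a),z+r*np.sin(a)] for x,r in((x0,r0),(x1,r1))])
def vcyl(x,r,z0,z1,n=48):
    a=np.linspace(0,2*np.pi,n); return np.vstack([np.c_[x+r*np.cos(a),r*np.sin(a),0*a+z] for z in(z0,z1)])
def box(x0,x1,y0,y1,z0,z1): return np.array([[x,y,z] for x in(x0,x1) for y in(y0,y1) for z in(z0,z1)])
def wheel(x,y,yaw,z=.086,r=.075): return [pose(x,y,yaw,cyl(-.01,.01,r,r,z))]
def stand(x,y,yaw,h=.118,c=.009):
    return [pose(x,y,yaw,q) for q in(box(-.055,.055,-.06,.06,0,.012),vcyl(.04,.01,0,.14),cyl(c,c+.008,.026,.026,h),cyl(c,c-.05,.014,.014,h),cyl(c-.05,c-.068,.014,.005,h),cyl(c,.04,.01,.01,h))]
S=8
def sil(n,parts):
    m=np.zeros((480,640),np.uint8)
    for P in parts:
        q=cv2.convexHull(np.float32(proj(n,P)))
        cv2.fillPoly(m,[np.int32(np.round(q*S*1)).reshape(-1,1,2)],1,shift=3)
    return m
def crop(n,im,c,r,w,hh,k,parts=(),col=(0,255,0)):
    a=cv2.resize(im[r:r+hh,c:c+w],None,fx=k,fy=k,interpolation=cv2.INTER_CUBIC)
    for P in parts:
        q=(cv2.convexHull(np.float32(proj(n,P)))+.5-[c,r])*k
        cv2.polylines(a,[np.int32(q).reshape(-1,1,2)],True,col,1)
    return a
E
cat > m.py <<'E'
from h import *
im={n:bot.camera(n) for n in("top","scene")}
M={}
for n in im:
    np.save(n,im[n])
    for t in("wheel_150","wheel_stand"):
        d=bot.outline_of(n,t)[0]; M[n,t]=d["region"]; print(n,t,round(d["score"],2),d["region"].sum())
np.savez("masks.npz",**{n+"|"+t:v for (n,t),v in M.items()})
def cost(p,model,t,lim):
    s=0
    for n in im:
        a=sil(n,model(*p)).astype(bool); b=M[n,t].copy()
        if n=="scene" and lim: a[lim:]=0; b=b.copy(); b[lim:]=0
        s+=1-(a&b).sum()/max((a|b).sum(),1)
    return s
def fit(model,t,p0,st,lim=None):
    sx=np.vstack([p0]+[np.array(p0)+np.eye(len(p0))[i]*st[i] for i in range(len(p0))])
    r=minimize(cost,p0,(model,t,lim),method="Nelder-Mead",options=dict(initial_simplex=sx,maxiter=400)); print(t,np.round(r.x,4),round(r.fun,3)); return r.x
# initial guess: pixel->table plane
def ground(n,uv,z):
    c=CAL[n]; f=240/np.tan(np.radians(c["vfov"]/2)); d=R.from_quat(c["rotation"]).apply([(uv[0]-c["cx"])/f,-(uv[1]-c["cy"])/f,-1]); return (c["origin"]+d*(z-c["origin"][2])/d[2])[:2]
w0=ground("top",(430,270),.12); s0=ground("top",(275,248),.01); print(w0,s0)
w=fit(wheel,"wheel_150",[*w0,0],[.01,.01,.1],310)
s=min((fit(stand,"wheel_stand",[*s0,y,.118,.009],[.01,.01,.1,.006,.005]) for y in(-.15,.2)),key=lambda p:cost(p,stand,"wheel_stand",None))
a=np.hstack([crop("top",im["top"],225,195,90,90,4,stand(*s)),crop("scene",im["scene"],255,185,90,90,4,stand(*s))])
b=np.hstack([crop("top",im["top"],385,215,90,60,4,wheel(*w)),crop("scene",im["scene"],305,260,90,60,4,wheel(*w))])
cv2.imwrite("pics/fit1.png",np.vstack([a,b])[:,:,::-1])
E
python3 m.py
```

```text
top wheel_150 0.92 794
top wheel_stand 0.94 2831
scene wheel_150 0.65 1702
scene wheel_stand 0.55 1524
[ 0.45534312 -0.17856952] [0.52001215 0.16955034]
wheel_150 [ 0.4615 -0.1865  0.072 ] 0.149
wheel_stand [0.5156 0.1719 0.2486 0.1081 0.0121] 0.395
wheel_stand [0.5157 0.1716 0.2504 0.116  0.0127] 0.385
```

View pics/fit1.png

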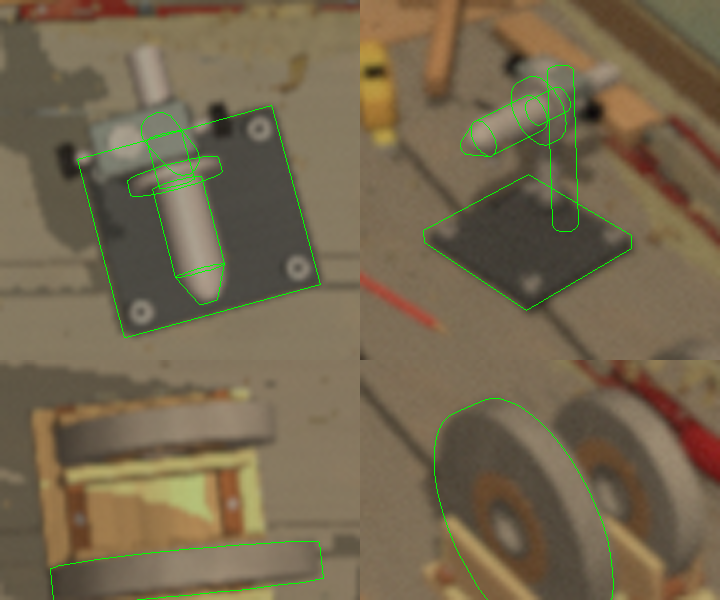

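Run:
```python
from h import *
s=[.5157,.1716,.2504,.116,.0127]
im={n:np.load(n+".npy") for n in CAL}
P=[cyl(s[4]-.05,s[4]-.068,.014,.005,s[3]),cyl(s[4],s[4]-.05,.014,.014,s[3]),cyl(s[4],s[4]+.004,.026,.026,s[3])]
P=[pose(*s[:3],p) for p in P]
a=[crop("top",im["top"],252,225,40,50,10,P),crop("scene",im["scene"],277,195,40,50,10,P)]
cv2.imwrite("pics/fit2.png",np.hstack(a)[:,:,::-1])
```

```text
(no output)
```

View pics/fit2.png

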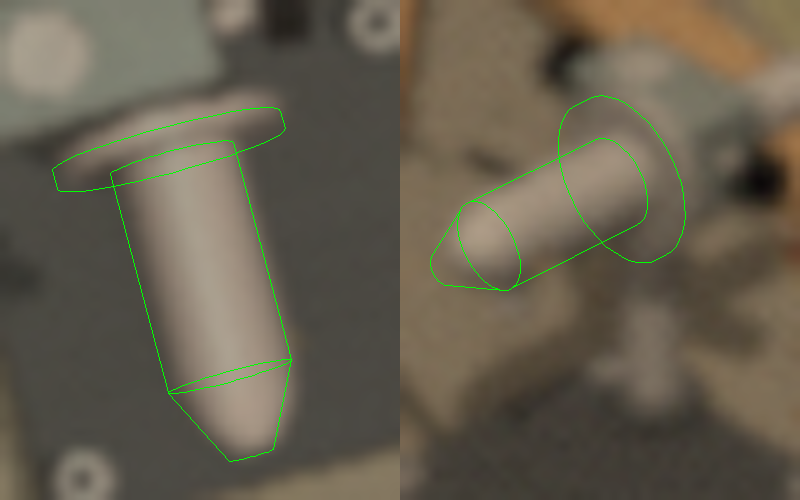

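```bash
cat >> h.py <<'E'
def units(x,y,z,a):   # tool down, tool y at angle a in world
    o=bot.get_obs(); r=R.from_quat(o["tool_rot"])
    t=R.from_matrix(np.c_[[np.sin(a),-np.cos(a),0],[np.cos(a),np.sin(a),0],[0,0,-1]])
    t=t if np.linalg.det(t.as_matrix())>0 else None
    return np.round(r.inv().apply(np.array([x,y,z])-o["eef_pos"])/.05,3), np.round((r.inv()*t).as_rotvec()*180/np.pi/5,3)
def st():
    o=bot.get_obs(); print({k:np.round(o[k],4).tolist() for k in("clock","eef_pos","tool_rot","ft_force","ft_torque","grip_width","grasp_force","joint_pos")})
E
python3 - <<'E'
from h import *
print(units(.4615,-.1865,.20,.072))
E
```

```text
Traceback (most recent call last):
  File "h.py", line 34, in units
    t=R.from_matrix(np.c_[[np.sin(a),-np.cos(a),0],[np.cos(a),np.sin(a),0],[0,0,-1]])
  File "scipy/spatial/transform/_rotation.pyx", line 1143, in scipy.spatial.transform._rotation.Rotation.from_matrix
ValueError: Non-positive determinant (left-handed or null coordinate frame) in rotation matrix 0: [[ 0.07193781  0.99740912  0.        ]
 [-0.99740912  0.07193781  0.        ]
 [ 0.          0.         -1.        ]].
```

```bash
sed -i 's/\[\[np.sin(a),-np.cos(a),0\]/[[-np.sin(a),np.cos(a),0]/; /t=t if/d' h.py
python3 - <<'E'
from h import *
print(units(.4615,-.1865,.21,.072))
E
```

```text
(array([ -9.84 , -11.51 ,   0.646]), array([ 0.0000e+00, -1.0000e-03,  1.4519e+01]))
```

drive_tool:
  rows:
    - {"dx": -2,"dy": -2.3,"wz": 3,"hand": 85}
    - {"dx": -4,"dy": -4.6,"wz": 6,"hand": 85}
    - {"dx": -6,"dy": -7,"wz": 9,"hand": 85}
    - {"dx": -8,"dy": -9.3,"wz": 12,"hand": 85}
    - {"dx": -9.84,"dy": -11.51,"wz": 14.52,"hand": 85}
    - {"dx": -9.84,"dy": -11.51,"wz": 14.52,"hand": 85}
    - {"dx": -9.84,"dy": -11.51,"wz": 14.52,"hand": 85}
    - {"dx": -9.84,"dy": -11.51,"wz": 14.52,"hand": 85}
    - {"dx": -9.84,"dy": -11.51,"wz": 14.52,"hand": 85}
    - {"dx": -9.84,"dy": -11.51,"wz": 14.52,"hand": 85}
    - {"dx": -9.84,"dy": -11.51,"wz": 14.52,"hand": 85}
    - {"dx": -9.84,"dy": -11.51,"wz": 14.52,"hand": 85}
    - {"dx": -9.84,"dy": -11.51,"wz": 14.52,"hand": 85}
    - {"dx": -9.84,"dy": -11.51,"wz": 14.52,"hand": 70}
    - {"dx": -9.84,"dy": -11.51,"wz": 14.52,"hand": 60}
    - {"dx": -9.84,"dy": -11.51,"wz": 14.52,"hand": 60}
    - {"dx": -9.84,"dy": -11.51,"wz": 14.52,"hand": 60}
    - {"dx": -9.84,"dy": -11.51,"dz": 0.3,"wz": 14.52,"hand": 60}
    - {"dx": -9.84,"dy": -11.51,"dz": 0.65,"wz": 14.52,"hand": 60}
    - {"dx": -9.84,"dy": -11.51,"dz": 0.65,"wz": 14.52,"hand": 60}

```text
invalid input at $.rows[0]: expected keys dx, dy, dz, wx, wy, wz, hand
```

Run:
```python
from h import *
st(); print(units(.4615,-.1865,.141,.072))
im={n:bot.camera(n) for n in("top","scene")}; w=wheel(.4615,-.1865,.072)
a=[crop("top",im["top"],385,215,90,80,4,w),crop("scene",im["scene"],305,240,90,80,4,w)]
cv2.imwrite("pics/app.png",np.hstack(a)[:,:,::-1])
```

```text
{'clock': 0.9, 'eef_pos': [0.1148, 0.4866, 0.2423], 'tool_rot': [0.1156, 0.9933, 0.0, -0.0], 'ft_force': [0.8114, -0.7094, -0.1783], 'ft_torque': [0.0326, 0.0087, -0.0468], 'grip_width': 0.0856, 'grasp_force': 0.0, 'joint_pos': [1.339, 0.2405, 0.005, 1.3352, 0.0, 1.5708]}
(array([ -9.841, -11.51 ,   2.026]), array([ 0.0000e+00, -1.0000e-03,  1.4519e+01]))
```

View pics/app.png

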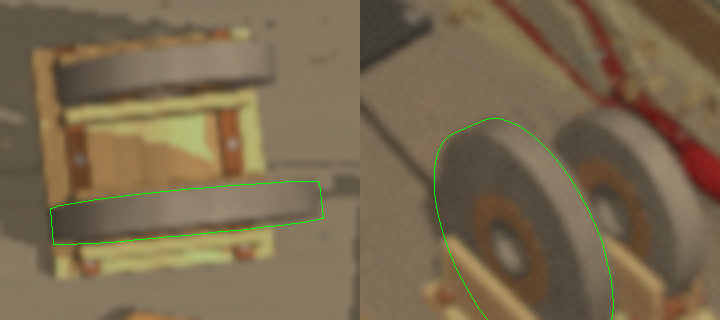

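drive_tool:
  rows:
    - {"dx": -2,"dy": -2.3,"dz": 0,"wx": 0,"wy": 0,"wz": 3,"hand": 85}
    - {"dx": -4,"dy": -4.6,"dz": 0,"wx": 0,"wy": 0,"wz": 6,"hand": 85}
    - {"dx": -6,"dy": -7,"dz": 0,"wx": 0,"wy": 0,"wz": 9,"hand": 85}
    - {"dx": -8,"dy": -9.3,"dz": 0,"wx": 0,"wy": 0,"wz": 12,"hand": 85}
    - {"dx": -9.84,"dy": -11.5,"dz": 0,"wx": 0,"wy": 0,"wz": 14.52,"hand": 85}
    - {"dx": -9.84,"dy": -11.5,"dz": 0,"wx": 0,"wy": 0,"wz": 14.52,"hand": 85}
    - {"dx": -9.84,"dy": -11.5,"dz": 0,"wx": 0,"wy": 0,"wz": 14.52,"hand": 85}
    - {"dx": -9.84,"dy": -11.5,"dz": 0,"wx": 0,"wy": 0,"wz": 14.52,"hand": 85}
    - {"dx": -9.84,"dy": -11.5,"dz": 0,"wx": 0,"wy": 0,"wz": 14.52,"hand": 85}
    - {"dx": -9.84,"dy": -11.5,"dz": 0,"wx": 0,"wy": 0,"wz": 14.52,"hand": 85}
    - {"dx": -9.84,"dy": -11.5,"dz": 0,"wx": 0,"wy": 0,"wz": 14.52,"hand": 85}
    - {"dx": -9.84,"dy": -11.5,"dz": 0,"wx": 0,"wy": 0,"wz": 14.52,"hand": 85}
    - {"dx": -9.84,"dy": -11.5,"dz": 0,"wx": 0,"wy": 0,"wz": 14.52,"hand": 85}
    - {"dx": -9.84,"dy": -11.5,"dz": 0,"wx": 0,"wy": 0,"wz": 14.52,"hand": 70}
    - {"dx": -9.84,"dy": -11.5,"dz": 0,"wx": 0,"wy": 0,"wz": 14.52,"hand": 60}
    - {"dx": -9.84,"dy": -11.5,"dz": 0,"wx": 0,"wy": 0,"wz": 14.52,"hand": 60}
    - {"dx": -9.84,"dy": -11.5,"dz": 0,"wx": 0,"wy": 0,"wz": 14.52,"hand": 60}
    - {"dx": -9.84,"dy": -11.5,"dz": 0.3,"wx": 0,"wy": 0,"wz": 14.52,"hand": 60}
    - {"dx": -9.84,"dy": -11.5,"dz": 0.65,"wx": 0,"wy": 0,"wz": 14.52,"hand": 60}
    - {"dx": -9.84,"dy": -11.5,"dz": 0.65,"wx": 0,"wy": 0,"wz": 14.52,"hand": 60}

```text
clock: 3.0
eef_pos: [0.4594, -0.1838, 0.208]
tool_rot: [0.681, 0.733, -0.001, -0.002]
ft_force: [-1.0, 0.5, 0.2]
grip_width: 0.0603
grasp_force: 0.0
```

Run:
```python
from h import *
st(); print(units(.4615,-.1855,.141,.072))
im={n:bot.camera(n) for n in("top","scene")}; w=wheel(.4615,-.1865,.072)
a=[crop("top",im["top"],385,215,90,80,4,w),crop("scene",im["scene"],305,240,90,80,4,w)]
cv2.imwrite("pics/app2.png",np.hstack(a)[:,:,::-1])
```

```text
{'clock': 3.0, 'eef_pos': [0.4594, -0.1838, 0.208], 'tool_rot': [0.6806, 0.7327, -0.0008, -0.0025], 'ft_force': [-1.0054, 0.4658, 0.2378], 'ft_torque': [-0.0693, 0.0117, 0.0191], 'grip_width': 0.0603, 'grasp_force': 0.0, 'joint_pos': [-0.3808, 0.2523, -0.0704, 1.2533, 0.0003, 1.1163]}
(array([-0.04 ,  0.045,  1.339]), array([-0.051, -0.029,  0.02 ]))
```

View pics/app2.png

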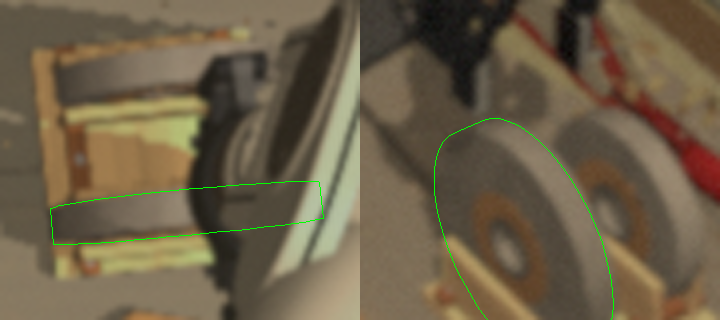

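drive_tool:
  rows:
    - {"dx": 0.02,"dy": 0,"dz": 0.4,"wx": 0,"wy": 0,"wz": 0,"hand": 60}
    - {"dx": 0.02,"dy": 0,"dz": 0.8,"wx": 0,"wy": 0,"wz": 0,"hand": 60}
    - {"dx": 0.02,"dy": 0,"dz": 1.1,"wx": 0,"wy": 0,"wz": 0,"hand": 60}
    - {"dx": 0.02,"dy": 0,"dz": 1.34,"wx": 0,"wy": 0,"wz": 0,"hand": 55}
    - {"dx": 0.02,"dy": 0,"dz": 1.34,"wx": 0,"wy": 0,"wz": 0,"hand": 40}
    - {"dx": 0.02,"dy": 0,"dz": 1.34,"wx": 0,"wy": 0,"wz": 0,"hand": 35}
    - {"dx": 0.02,"dy": 0,"dz": 1.34,"wx": 0,"wy": 0,"wz": 0,"hand": 35}

```text
clock: 3.8
eef_pos: [0.4623, -0.1852, 0.144]
tool_rot: [0.681, 0.732, 0.0, 0.001]
ft_force: [-0.3, 0.1, 0.1]
grip_width: 0.0353
grasp_force: 0.0
```

drive_tool:
  rows:
    - {"dx": 0,"dy": 0,"dz": 0.04,"wx": 0,"wy": 0,"wz": 0,"hand": 28}
    - {"dx": 0,"dy": 0,"dz": 0.04,"wx": 0,"wy": 0,"wz": 0,"hand": 22}
    - {"dx": 0,"dy": 0,"dz": 0.04,"wx": 0,"wy": 0,"wz": 0,"hand": 18}
    - {"dx": 0,"dy": 0,"dz": 0.04,"wx": 0,"wy": 0,"wz": 0,"hand": 10}
    - {"dx": 0,"dy": 0,"dz": 0.04,"wx": 0,"wy": 0,"wz": 0,"hand": 5}
    - {"dx": 0,"dy": 0,"dz": 0.04,"wx": 0,"wy": 0,"wz": 0,"hand": 5}

```text
clock: 4.4
eef_pos: [0.4622, -0.1852, 0.1413]
tool_rot: [0.681, 0.732, 0.0, 0.001]
ft_force: [0.8, 0.1, 2.3]
grip_width: 0.0196
grasp_force: 58.6
```

drive_tool:
  rows:
    - {"dx": 0,"dy": 0,"dz": -0.1,"wx": 0,"wy": 0,"wz": 0,"hand": 5}
    - {"dx": 0,"dy": 0,"dz": -0.3,"wx": 0,"wy": 0,"wz": 0,"hand": 5}
    - {"dx": 0,"dy": 0,"dz": -0.6,"wx": 0,"wy": 0,"wz": 0,"hand": 5}
    - {"dx": 0,"dy": 0,"dz": -0.9,"wx": 0,"wy": 0,"wz": 0,"hand": 5}
    - {"dx": 0,"dy": 0,"dz": -1.2,"wx": 0,"wy": 0,"wz": 0,"hand": 5}
    - {"dx": 0,"dy": 0,"dz": -1.5,"wx": 0,"wy": 0,"wz": 0,"hand": 5}
    - {"dx": 0,"dy": 0,"dz": -1.7,"wx": 0,"wy": 0,"wz": 0,"hand": 5}
    - {"dx": 0,"dy": 0,"dz": -1.7,"wx": 0,"wy": 0,"wz": 0,"hand": 5}

```text
clock: 5.2
eef_pos: [0.4617, -0.1852, 0.2268]
tool_rot: [0.681, 0.732, 0.0, 0.001]
ft_force: [0.2, 0.2, -7.5]
grip_width: 0.0191
grasp_force: 59.7
```

Run:
```python
from h import *
st()
# wheel centre vs TCP: at grasp TCP .1413 <-> centre .086 -> dz -.0553
u=np.array([np.cos(.2504),np.sin(.2504)]); col=np.array([.5157,.1709])+u*.0152
for d,z in((.105,.20),(.105,.118)):   # wheel centre d out of the collar
    print(d,z,np.round(col-u*d,4),units(*(col-u*d),z+.0553,.2504))
```

```text
{'clock': 5.2, 'eef_pos': [0.4617, -0.1852, 0.2268], 'tool_rot': [0.6813, 0.732, 0.0001, 0.0006], 'ft_force': [0.2002, 0.182, -7.5053], 'ft_torque': [-0.0546, -0.1058, 0.0239], 'grip_width': 0.0191, 'grasp_force': 59.6609, 'joint_pos': [-0.3814, 0.2421, -0.0337, 1.2938, -0.0003, 1.1177]}
0.105 0.2 [0.4287 0.1486] (array([ 6.707, -0.18 , -0.575]), array([ 0.009,  0.01 , -2.047]))
0.105 0.118 [0.4287 0.1486] (array([ 6.709, -0.181,  1.065]), array([ 0.009,  0.01 , -2.047]))
```

drive_tool:
  rows:
    - {"dx": 0.2,"dy": 0,"dz": 0,"wx": 0,"wy": 0,"wz": 0,"hand": 5}
    - {"dx": 0.6,"dy": -0.02,"dz": 0,"wx": 0,"wy": 0,"wz": -0.2,"hand": 5}
    - {"dx": 1.2,"dy": -0.05,"dz": 0,"wx": 0,"wy": 0,"wz": -0.4,"hand": 5}
    - {"dx": 1.8,"dy": -0.08,"dz": 0,"wx": 0,"wy": 0,"wz": -0.6,"hand": 5}
    - {"dx": 2.5,"dy": -0.1,"dz": 0,"wx": 0,"wy": 0,"wz": -0.8,"hand": 5}
    - {"dx": 3.2,"dy": -0.12,"dz": 0,"wx": 0,"wy": 0,"wz": -1,"hand": 5}
    - {"dx": 3.9,"dy": -0.14,"dz": 0,"wx": 0,"wy": 0,"wz": -1.2,"hand": 5}
    - {"dx": 4.6,"dy": -0.16,"dz": 0,"wx": 0,"wy": 0,"wz": -1.4,"hand": 5}
    - {"dx": 5.3,"dy": -0.18,"dz": 0,"wx": 0,"wy": 0,"wz": -1.6,"hand": 5}
    - {"dx": 5.9,"dy": -0.18,"dz": 0,"wx": 0,"wy": 0,"wz": -1.8,"hand": 5}
    - {"dx": 6.4,"dy": -0.18,"dz": 0.1,"wx": 0,"wy": 0,"wz": -2,"hand": 5}
    - {"dx": 6.65,"dy": -0.18,"dz": 0.3,"wx": 0,"wy": 0,"wz": -2.05,"hand": 5}
    - {"dx": 6.71,"dy": -0.18,"dz": 0.6,"wx": 0,"wy": 0,"wz": -2.05,"hand": 5}
    - {"dx": 6.71,"dy": -0.18,"dz": 0.9,"wx": 0,"wy": 0,"wz": -2.05,"hand": 5}
    - {"dx": 6.71,"dy": -0.18,"dz": 1.06,"wx": 0,"wy": 0,"wz": -2.05,"hand": 5}
    - {"dx": 6.71,"dy": -0.18,"dz": 1.06,"wx": 0,"wy": 0,"wz": -2.05,"hand": 5}
    - {"dx": 6.71,"dy": -0.18,"dz": 1.06,"wx": 0,"wy": 0,"wz": -2.05,"hand": 5}
    - {"dx": 6.71,"dy": -0.18,"dz": 1.06,"wx": 0,"wy": 0,"wz": -2.05,"hand": 5}

```text
clock: 7.0
eef_pos: [0.4291, 0.1489, 0.1735]
tool_rot: [0.613, 0.79, 0.001, 0.0]
ft_force: [0.3, -0.8, -6.4]
grip_width: 0.0192
grasp_force: 59.6
```

Run:
```python
from h import *
st()
s=[.5157,.1709,.2504,.118,.0152]
o=bot.get_obs(); p=o["eef_pos"]; r=R.from_quat(o["tool_rot"]).as_matrix(); yaw=np.arctan2(r[1,1],r[0,1])
u=np.array([np.cos(.2504),np.sin(.2504)]); v=np.array([-u[1],u[0]]); d=p[:2]-(np.array(s[:2])+u*s[4])
print("out",-d@u,"lat",d@v,"cz",p[2]-.0553,"yaw",yaw)
im={n:bot.camera(n) for n in("top","scene")}
for n in im: np.save(n+"2",im[n])
P=[pose(*s[:3],q) for q in (cyl(s[4]-.05,s[4]-.068,.014,.005,s[3]),cyl(s[4],s[4]-.05,.014,.014,s[3]),cyl(s[4],s[4]+.004,.026,.026,s[3]))]
z=p[2]-.0553
W=wheel(p[0],p[1],yaw,z)+wheel(p[0],p[1],yaw,z,.016)
a=[crop("top",im["top"],245,225,66,75,6,P+W),crop("scene",im["scene"],255,185,66,75,6,P+W)]
cv2.imwrite("pics/pre.png",np.hstack(a)[:,:,::-1])
```

```text
{'clock': 7.0, 'eef_pos': [0.4291, 0.1489, 0.1735], 'tool_rot': [0.6133, 0.7898, 0.0006, 0.0004], 'ft_force': [0.2948, -0.7729, -6.438], 'ft_torque': [0.0041, -0.0217, 0.0021], 'grip_width': 0.0192, 'grasp_force': 59.5729, 'joint_pos': [0.3341, 0.1941, -0.24, 1.1353, -0.0, 1.6547]}
out 0.10459173191306521 lat 0.00017165703186287025 cz 0.11818305522496662 yaw 0.2502078618482167
```

View pics/pre.png

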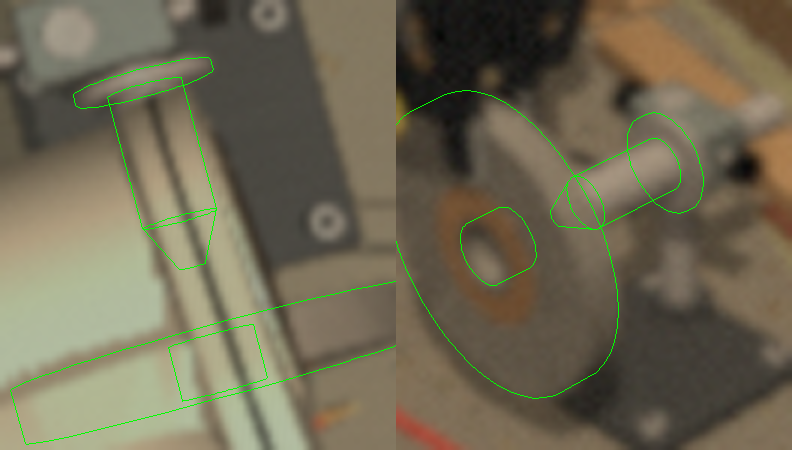

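```bash
cat > e.py <<'E'
from h import *
from scipy.ndimage import map_coordinates
G={}
for n in CAL:
    for k in("","2"):
        g=cv2.GaussianBlur(cv2.cvtColor(np.load(n+k+".npy"),cv2.COLOR_RGB2LAB).astype(np.float32),(0,0),.8)
        gx=np.stack([cv2.Sobel(g[...,i],-1,1,0) for i in range(3)],-1); gy=np.stack([cv2.Sobel(g[...,i],-1,0,1) for i in range(3)],-1)
        G[n+k]=(gx,gy)
def score(key,n,P,keep=None):
    q=cv2.convexHull(np.float32(proj(n,P))).reshape(-1,2)
    if keep is None: keep=lambda s:np.ones(len(s),bool)
    a=np.vstack([q,q[:1]]); L=np.r_[0,np.cumsum(np.linalg.norm(np.diff(a,axis=0),axis=1))]
    t=np.arange(0,L[-1],.25); s=np.c_[np.interp(t,L,a[:,0]),np.interp(t,L,a[:,1])]
    d=np.gradient(s,axis=0); d/=np.linalg.norm(d,axis=1)[:,None]+1e-9
    m=keep(s); gx,gy=G[key]; v=0
    for i in range(3):
        X=map_coordinates(gx[...,i],s.T[::-1],order=1); Y=map_coordinates(gy[...,i],s.T[::-1],order=1); v=v+(X*d[:,1]-Y*d[:,0])**2
    return np.sqrt(v[m]).mean()
yaw=.2504; u=np.array([np.cos(yaw),np.sin(yaw)]); v=np.array([-u[1],u[0]])
def peg(p):
    lat,h,c=p; x,y=np.array([.5157,.1716])+v*lat
    body=pose(x,y,yaw,np.vstack([cyl(c-.004,c-.05,.014,.014,h),cyl(c-.062,c-.068,.0095,.005,h)]))
    col=pose(x,y,yaw,cyl(c,c+.006,.026,.026,h))
    return -(score("top","top",body)+score("scene","scene",body)+.6*score("top","top",col)+.6*score("scene","scene",col))
def fit(f,p0,st):
    sx=np.vstack([p0]+[np.array(p0)+np.eye(len(p0))[i]*st[i] for i in range(len(p0))])
    r=minimize(f,p0,method="Nelder-Mead",options=dict(initial_simplex=sx,maxiter=300,xatol=1e-5,fatol=1e-4)); return r
for p0 in([-.0007,.118,.0152],[0,.116,.0127],[.001,.121,.014]):
    r=fit(peg,p0,[.002,.003,.003]); print("peg lat,h,c",np.round(r.x,4),round(r.fun,2))
o=bot.get_obs(); p=o["eef_pos"]
def wh(q):
    lat,dz=q; x,y=p[:2]+v*lat; z=p[2]-.0553+dz
    k=lambda s:(s[:,0]>322)|(s[:,1]>240)
    return -score("scene2","scene",wheel(x,y,yaw,z)[0],lambda s:(s[:,0]>275))
for p0 in([0,0],[.002,-.002]):
    r=fit(wh,p0,[.002,.002]); print("wheel lat,dz",np.round(r.x,4),round(r.fun,2))
E
python3 e.py
```

```text
peg lat,h,c [-0.0021  0.1227  0.0176] -228.73
peg lat,h,c [-0.0027  0.1246  0.0138] -231.47
peg lat,h,c [-0.0021  0.1227  0.0176] -228.73
wheel lat,dz [-0.0001  0.0016] -57.07
wheel lat,dz [-0.0001  0.0016] -57.07
```

Run:
```python
from h import *
im={n:np.load(n+".npy") for n in CAL}; yaw=.2504; v=np.array([-np.sin(yaw),np.cos(yaw)])
def mk(lat,h,c):
    x,y=np.array([.5157,.1716])+v*lat
    return [pose(x,y,yaw,q) for q in(np.vstack([cyl(c,c-.05,.014,.014,h),cyl(c-.05,c-.068,.014,.005,h)]),cyl(c,c+.001,.026,.026,h))]
a=[]
for q in((-.0007,.118,.0152),(-.0024,.1235,.0155)):
    a.append(np.hstack([crop("top",im["top"],254,228,36,37,8,mk(*q)),crop("scene",im["scene"],278,195,42,37,8,mk(*q))]))
cv2.imwrite("pics/pegcmp.png",np.vstack(a)[:,:,::-1])
```

```text
(no output)
```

View pics/pegcmp.png

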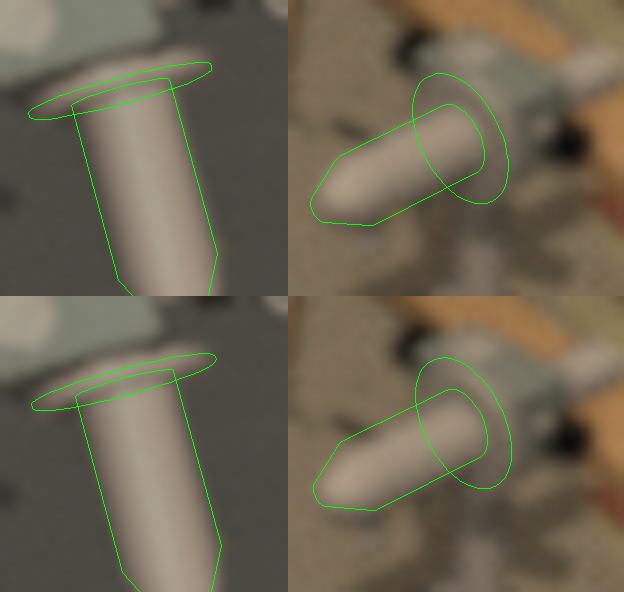

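drive_tool:
  rows:
    - {"dx": -0.035,"dy": 0,"dz": -0.07,"wx": 0,"wy": 0,"wz": 0,"hand": 5}
    - {"dx": -0.035,"dy": 0.2,"dz": -0.07,"wx": 0,"wy": 0,"wz": 0,"hand": 5}
    - {"dx": -0.035,"dy": 0.35,"dz": -0.07,"wx": 0,"wy": 0,"wz": 0,"hand": 5}
    - {"dx": -0.035,"dy": 0.45,"dz": -0.07,"wx": 0,"wy": 0,"wz": 0,"hand": 5}
    - {"dx": -0.035,"dy": 0.5,"dz": -0.07,"wx": 0,"wy": 0,"wz": 0,"hand": 5}
    - {"dx": -0.035,"dy": 0.5,"dz": -0.07,"wx": 0,"wy": 0,"wz": 0,"hand": 5}
    - {"dx": -0.035,"dy": 0.5,"dz": -0.07,"wx": 0,"wy": 0,"wz": 0,"hand": 5}

```text
clock: 7.8
eef_pos: [0.4528, 0.1534, 0.176]
tool_rot: [0.613, 0.79, -0.0, -0.0]
ft_force: [0.0, -0.7, -8.1]
grip_width: 0.0188
grasp_force: 59.8
```

drive_tool:
  rows:
    - {"dx": 0,"dy": 0.06,"dz": 0,"wx": 0,"wy": 0,"wz": 0,"hand": 5}
    - {"dx": 0,"dy": 0.12,"dz": 0,"wx": 0,"wy": 0,"wz": 0,"hand": 5}
    - {"dx": 0,"dy": 0.18,"dz": 0,"wx": 0,"wy": 0,"wz": 0,"hand": 5}
    - {"dx": 0,"dy": 0.24,"dz": 0,"wx": 0,"wy": 0,"wz": 0,"hand": 5}
    - {"dx": 0,"dy": 0.24,"dz": 0,"wx": 0,"wy": 0,"wz": 0,"hand": 5}
    - {"dx": 0,"dy": 0.24,"dz": 0,"wx": 0,"wy": 0,"wz": 0,"hand": 5}

```text
clock: 8.4
eef_pos: [0.4648, 0.1564, 0.1762]
tool_rot: [0.613, 0.79, -0.0, -0.0]
ft_force: [-0.2, 0.5, -8.7]
grip_width: 0.0191
grasp_force: 59.7
```

drive_tool:
  rows:
    - {"dx": 0,"dy": 0.04,"dz": 0,"wx": 0,"wy": 0,"wz": 0,"hand": 5}
    - {"dx": 0,"dy": 0.08,"dz": 0,"wx": 0,"wy": 0,"wz": 0,"hand": 5}
    - {"dx": 0,"dy": 0.12,"dz": 0,"wx": 0,"wy": 0,"wz": 0,"hand": 5}
    - {"dx": 0,"dy": 0.12,"dz": 0,"wx": 0,"wy": 0,"wz": 0,"hand": 5}

```text
clock: 8.8
eef_pos: [0.4709, 0.1581, 0.1764]
tool_rot: [0.613, 0.79, 0.0, 0.0]
ft_force: [0.4, 0.9, -8.0]
grip_width: 0.0193
grasp_force: 59.8
```

drive_tool:
  rows:
    - {"dx": 0,"dy": 0.04,"dz": 0,"wx": 0,"wy": 0,"wz": 0,"hand": 5}
    - {"dx": 0,"dy": 0.08,"dz": 0,"wx": 0,"wy": 0,"wz": 0,"hand": 5}
    - {"dx": 0,"dy": 0.08,"dz": 0,"wx": 0,"wy": 0,"wz": 0,"hand": 5}

```text
clock: 9.1
eef_pos: [0.4748, 0.159, 0.1763]
tool_rot: [0.613, 0.79, 0.0, 0.0]
ft_force: [-0.1, 0.1, -7.8]
grip_width: 0.0191
grasp_force: 59.7
```

drive_tool:
  rows:
    - {"dx": 0,"dy": 0.05,"dz": 0,"wx": 0,"wy": 0,"wz": 0,"hand": 5}
    - {"dx": 0,"dy": 0.1,"dz": 0,"wx": 0,"wy": 0,"wz": 0,"hand": 5}
    - {"dx": 0,"dy": 0.15,"dz": 0,"wx": 0,"wy": 0,"wz": 0,"hand": 5}
    - {"dx": 0,"dy": 0.2,"dz": 0,"wx": 0,"wy": 0,"wz": 0,"hand": 5}
    - {"dx": 0,"dy": 0.2,"dz": 0,"wx": 0,"wy": 0,"wz": 0,"hand": 5}

```text
clock: 9.6
eef_pos: [0.4846, 0.1616, 0.1763]
tool_rot: [0.613, 0.79, 0.0, 0.0]
ft_force: [-0.3, -0.9, -8.4]
grip_width: 0.0193
grasp_force: 59.7
```

drive_tool:
  rows:
    - {"dx": 0,"dy": 0.05,"dz": 0,"wx": 0,"wy": 0,"wz": 0,"hand": 5}
    - {"dx": 0,"dy": 0.1,"dz": 0,"wx": 0,"wy": 0,"wz": 0,"hand": 5}
    - {"dx": 0,"dy": 0.15,"dz": 0,"wx": 0,"wy": 0,"wz": 0,"hand": 5}
    - {"dx": 0,"dy": 0.2,"dz": 0,"wx": 0,"wy": 0,"wz": 0,"hand": 5}
    - {"dx": 0,"dy": 0.2,"dz": 0,"wx": 0,"wy": 0,"wz": 0,"hand": 5}

```text
clock: 10.1
eef_pos: [0.4944, 0.164, 0.1763]
tool_rot: [0.613, 0.79, 0.0, 0.0]
ft_force: [0.1, 0.9, -8.5]
grip_width: 0.0194
grasp_force: 59.7
```

drive_tool:
  rows:
    - {"dx": 0,"dy": 0.06,"dz": 0,"wx": 0,"wy": 0,"wz": 0,"hand": 5}
    - {"dx": 0,"dy": 0.12,"dz": 0,"wx": 0,"wy": 0,"wz": 0,"hand": 5}
    - {"dx": 0,"dy": 0.18,"dz": 0,"wx": 0,"wy": 0,"wz": 0,"hand": 5}
    - {"dx": 0,"dy": 0.24,"dz": 0,"wx": 0,"wy": 0,"wz": 0,"hand": 5}
    - {"dx": 0,"dy": 0.3,"dz": 0,"wx": 0,"wy": 0,"wz": 0,"hand": 5}
    - {"dx": 0,"dy": 0.36,"dz": 0,"wx": 0,"wy": 0,"wz": 0,"hand": 5}
    - {"dx": 0,"dy": 0.36,"dz": 0,"wx": 0,"wy": 0,"wz": 0,"hand": 5}
    - {"dx": 0,"dy": 0.36,"dz": 0,"wx": 0,"wy": 0,"wz": 0,"hand": 5}

```text
clock: 10.9
eef_pos: [0.5113, 0.1684, 0.1762]
tool_rot: [0.613, 0.79, -0.0, -0.0]
ft_force: [0.1, -0.6, -8.1]
grip_width: 0.0189
grasp_force: 59.7
```

drive_tool:
  rows:
    - {"dx": 0,"dy": 0.03,"dz": 0,"wx": 0,"wy": 0,"wz": 0,"hand": 5}
    - {"dx": 0,"dy": 0.06,"dz": 0,"wx": 0,"wy": 0,"wz": 0,"hand": 5}
    - {"dx": 0,"dy": 0.06,"dz": 0,"wx": 0,"wy": 0,"wz": 0,"hand": 5}

```text
clock: 11.2
eef_pos: [0.5146, 0.1692, 0.1764]
tool_rot: [0.613, 0.79, 0.0, 0.0]
ft_force: [1.7, 0.8, -7.9]
grip_width: 0.0191
grasp_force: 59.5
```

drive_tool:
  rows:
    - {"dx": 0,"dy": 0.03,"dz": 0,"wx": 0,"wy": 0,"wz": 0,"hand": 5}
    - {"dx": 0,"dy": 0.04,"dz": 0,"wx": 0,"wy": 0,"wz": 0,"hand": 5}
    - {"dx": 0,"dy": 0.04,"dz": 0,"wx": 0,"wy": 0,"wz": 0,"hand": 5}

```text
clock: 11.5
eef_pos: [0.5161, 0.1696, 0.1763]
tool_rot: [0.613, 0.79, -0.0, -0.0]
ft_force: [0.2, 0.0, -7.6]
grip_width: 0.0189
grasp_force: 59.7
```

drive_tool:
  rows:
    - {"dx": 0,"dy": 0.02,"dz": 0,"wx": 0,"wy": 0,"wz": 0,"hand": 5}
    - {"dx": 0,"dy": 0.03,"dz": 0,"wx": 0,"wy": 0,"wz": 0,"hand": 5}
    - {"dx": 0,"dy": 0.03,"dz": 0,"wx": 0,"wy": 0,"wz": 0,"hand": 5}

```text
clock: 11.8
eef_pos: [0.5176, 0.17, 0.1763]
tool_rot: [0.613, 0.79, 0.0, 0.0]
ft_force: [-0.2, -0.4, -7.8]
grip_width: 0.0191
grasp_force: 59.7
```

drive_tool:
  rows:
    - {"dx": 0,"dy": 0.02,"dz": 0,"wx": 0,"wy": 0,"wz": 0,"hand": 5}
    - {"dx": 0,"dy": 0.03,"dz": 0,"wx": 0,"wy": 0,"wz": 0,"hand": 5}
    - {"dx": 0,"dy": 0.03,"dz": 0,"wx": 0,"wy": 0,"wz": 0,"hand": 5}

```text
clock: 12.1
eef_pos: [0.5191, 0.1704, 0.1763]
tool_rot: [0.613, 0.79, 0.0, 0.0]
ft_force: [-0.1, -1.2, -6.8]
grip_width: 0.0189
grasp_force: 59.7
```

drive_tool:
  rows:
    - {"dx": 0,"dy": 0.02,"dz": 0,"wx": 0,"wy": 0,"wz": 0,"hand": 5}
    - {"dx": 0,"dy": 0.02,"dz": 0,"wx": 0,"wy": 0,"wz": 0,"hand": 5}

```text
clock: 12.3
eef_pos: [0.5197, 0.1705, 0.1762]
tool_rot: [0.613, 0.79, -0.0, -0.0]
ft_force: [-1.0, 0.5, -7.1]
grip_width: 0.0189
grasp_force: 59.8
```

drive_tool:
  rows:
    - {"dx": 0,"dy": 0.02,"dz": 0,"wx": 0,"wy": 0,"wz": 0,"hand": 5}
    - {"dx": 0,"dy": 0.02,"dz": 0,"wx": 0,"wy": 0,"wz": 0,"hand": 5}

```text
clock: 12.5
eef_pos: [0.5198, 0.1706, 0.1762]
tool_rot: [0.613, 0.79, -0.001, -0.001]
ft_force: [-5.1, -1.6, -4.4]
grip_width: 0.0193
grasp_force: 60.2
```

drive_tool:
  rows:
    - {"dx": 0,"dy": -0.03,"dz": 0,"wx": 0,"wy": 0,"wz": 0,"hand": 5}
    - {"dx": 0,"dy": -0.03,"dz": 0,"wx": 0,"wy": 0,"wz": 0,"hand": 5}
    - {"dx": 0,"dy": -0.03,"dz": 0,"wx": 0,"wy": 0,"wz": 0,"hand": 5}
    - {"dx": 0,"dy": -0.08,"dz": 0,"wx": 0,"wy": 0,"wz": 0,"hand": 5}
    - {"dx": 0,"dy": -0.14,"dz": 0,"wx": 0,"wy": 0,"wz": 0,"hand": 5}
    - {"dx": 0,"dy": -0.2,"dz": 0,"wx": 0,"wy": 0,"wz": 0,"hand": 5}
    - {"dx": 0,"dy": -0.26,"dz": 0,"wx": 0,"wy": 0,"wz": 0,"hand": 5}
    - {"dx": 0,"dy": -0.32,"dz": 0,"wx": 0,"wy": 0,"wz": 0,"hand": 5}
    - {"dx": 0,"dy": -0.38,"dz": 0,"wx": 0,"wy": 0,"wz": 0,"hand": 5}
    - {"dx": 0,"dy": -0.38,"dz": 0,"wx": 0,"wy": 0,"wz": 0,"hand": 5}
    - {"dx": 0,"dy": -0.38,"dz": 0,"wx": 0,"wy": 0,"wz": 0,"hand": 5}

```text
clock: 13.6
eef_pos: [0.5026, 0.1662, 0.1764]
tool_rot: [0.613, 0.79, 0.0, 0.0]
ft_force: [0.1, 0.4, -7.9]
grip_width: 0.0192
grasp_force: 59.7
```

drive_tool:
  rows:
    - {"dx": 0,"dy": -0.02,"dz": 0,"wx": 0,"wy": 0,"wz": 0,"hand": 5}
    - {"dx": 0,"dy": -0.04,"dz": 0,"wx": 0,"wy": 0,"wz": 0,"hand": 5}
    - {"dx": 0,"dy": -0.04,"dz": 0,"wx": 0,"wy": 0,"wz": 0,"hand": 5}

```text
clock: 13.9
eef_pos: [0.5004, 0.1656, 0.1762]
tool_rot: [0.613, 0.79, -0.0, -0.0]
ft_force: [-0.1, -0.3, -7.3]
grip_width: 0.0191
grasp_force: 59.8
```

drive_tool:
  rows:
    - {"dx": 0,"dy": -0.02,"dz": 0,"wx": 0,"wy": 0,"wz": 0,"hand": 5}
    - {"dx": 0,"dy": -0.04,"dz": 0,"wx": 0,"wy": 0,"wz": 0,"hand": 5}
    - {"dx": 0,"dy": -0.04,"dz": 0,"wx": 0,"wy": 0,"wz": 0,"hand": 5}

```text
clock: 14.2
eef_pos: [0.4985, 0.1651, 0.1763]
tool_rot: [0.613, 0.79, -0.0, -0.0]
ft_force: [0.1, 0.3, -7.4]
grip_width: 0.0193
grasp_force: 59.8
```

drive_tool:
  rows:
    - {"dx": 0,"dy": -0.015,"dz": 0,"wx": 0,"wy": 0,"wz": 0,"hand": 5}
    - {"dx": 0,"dy": -0.015,"dz": 0,"wx": 0,"wy": 0,"wz": 0,"hand": 5}

```text
clock: 14.4
eef_pos: [0.4978, 0.1649, 0.1763]
tool_rot: [0.613, 0.79, -0.0, -0.0]
ft_force: [0.2, 0.8, -7.4]
grip_width: 0.019
grasp_force: 59.7
```

drive_tool:
  rows:
    - {"dx": 0,"dy": -0.015,"dz": 0,"wx": 0,"wy": 0,"wz": 0,"hand": 5}
    - {"dx": 0,"dy": -0.015,"dz": 0,"wx": 0,"wy": 0,"wz": 0,"hand": 5}

```text
clock: 14.6
eef_pos: [0.4972, 0.1648, 0.1764]
tool_rot: [0.613, 0.79, 0.0, 0.0]
ft_force: [-0.4, -0.4, -6.7]
grip_width: 0.019
grasp_force: 59.8
```

drive_tool:
  rows:
    - {"dx": 0,"dy": -0.015,"dz": 0,"wx": 0,"wy": 0,"wz": 0,"hand": 5}
    - {"dx": 0,"dy": -0.015,"dz": 0,"wx": 0,"wy": 0,"wz": 0,"hand": 5}

```text
clock: 14.8
eef_pos: [0.497, 0.1647, 0.1765]
tool_rot: [0.613, 0.79, 0.0, 0.0]
ft_force: [1.4, 0.7, -8.4]
grip_width: 0.0189
grasp_force: 59.6
```

drive_tool:
  rows:
    - {"dx": 0,"dy": -0.012,"dz": 0,"wx": 0,"wy": 0,"wz": 0,"hand": 5}
    - {"dx": 0,"dy": -0.012,"dz": 0,"wx": 0,"wy": 0,"wz": 0,"hand": 5}

```text
clock: 15.0
eef_pos: [0.4967, 0.1646, 0.1765]
tool_rot: [0.613, 0.79, 0.001, 0.001]
ft_force: [3.2, 0.4, -9.5]
grip_width: 0.0192
grasp_force: 59.4
```

drive_tool:
  rows:
    - {"dx": 0,"dy": -0.012,"dz": 0,"wx": 0,"wy": 0,"wz": 0,"hand": 5}
    - {"dx": 0,"dy": -0.012,"dz": 0,"wx": 0,"wy": 0,"wz": 0,"hand": 5}
    - {"dx": 0,"dy": -0.012,"dz": 0,"wx": 0,"wy": 0,"wz": 0,"hand": 5}

```text
clock: 15.3
eef_pos: [0.4965, 0.1646, 0.1766]
tool_rot: [0.613, 0.79, 0.001, 0.001]
ft_force: [5.0, 0.0, -10.2]
grip_width: 0.0189
grasp_force: 59.4
```

drive_tool:
  rows:
    - {"dx": 0,"dy": -0.003,"dz": 0,"wx": 0,"wy": 0,"wz": 0,"hand": 5}
    - {"dx": 0,"dy": -0.003,"dz": 0,"wx": 0,"wy": 0,"wz": 0,"hand": 5}
    - {"dx": 0,"dy": -0.003,"dz": 0,"wx": 0,"wy": 0,"wz": 0,"hand": 5}
    - {"dx": 0,"dy": -0.003,"dz": 0,"wx": 0,"wy": 0,"wz": 0,"hand": 5}

```text
clock: 15.7
eef_pos: [0.4964, 0.1646, 0.1766]
tool_rot: [0.613, 0.79, 0.001, 0.001]
ft_force: [5.5, 1.5, -9.9]
grip_width: 0.0191
grasp_force: 59.3
```

drive_tool:
  rows:
    - {"dx": 0,"dy": 0.03,"dz": 0,"wx": 0,"wy": 0,"wz": 0,"hand": 5}
    - {"dx": 0,"dy": 0.1,"dz": 0,"wx": 0,"wy": 0,"wz": 0,"hand": 5}
    - {"dx": 0,"dy": 0.16,"dz": 0,"wx": 0,"wy": 0,"wz": 0,"hand": 5}
    - {"dx": 0,"dy": 0.16,"dz": 0.01,"wx": 0,"wy": 0,"wz": 0,"hand": 5}
    - {"dx": 0,"dy": 0.16,"dz": 0.02,"wx": 0,"wy": 0,"wz": 0,"hand": 5}
    - {"dx": 0,"dy": 0.16,"dz": 0.02,"wx": 0,"wy": 0,"wz": 0,"hand": 5}

```text
clock: 16.3
eef_pos: [0.5024, 0.1661, 0.175]
tool_rot: [0.613, 0.79, -0.0, -0.0]
ft_force: [-1.2, -0.1, -6.9]
grip_width: 0.0192
grasp_force: 59.9
```

drive_tool:
  rows:
    - {"dx": 0,"dy": 0,"dz": 0.01,"wx": 0,"wy": 0,"wz": 0,"hand": 5}
    - {"dx": 0,"dy": 0,"dz": 0.01,"wx": 0,"wy": 0,"wz": 0,"hand": 5}

```text
clock: 16.5
eef_pos: [0.5027, 0.1662, 0.1747]
tool_rot: [0.613, 0.79, -0.0, -0.0]
ft_force: [-0.4, 0.7, -6.8]
grip_width: 0.0191
grasp_force: 59.9
```

drive_tool:
  rows:
    - {"dx": 0,"dy": 0,"dz": 0.01,"wx": 0,"wy": 0,"wz": 0,"hand": 5}
    - {"dx": 0,"dy": 0,"dz": 0.01,"wx": 0,"wy": 0,"wz": 0,"hand": 5}

```text
clock: 16.7
eef_pos: [0.5028, 0.1662, 0.1743]
tool_rot: [0.613, 0.79, -0.0, -0.0]
ft_force: [-0.5, -0.2, -7.4]
grip_width: 0.0192
grasp_force: 59.9
```

drive_tool:
  rows:
    - {"dx": 0,"dy": 0,"dz": 0.01,"wx": 0,"wy": 0,"wz": 0,"hand": 5}
    - {"dx": 0,"dy": 0,"dz": 0.01,"wx": 0,"wy": 0,"wz": 0,"hand": 5}

```text
clock: 16.9
eef_pos: [0.5029, 0.1662, 0.1738]
tool_rot: [0.613, 0.79, 0.0, 0.0]
ft_force: [1.1, 0.3, -7.4]
grip_width: 0.019
grasp_force: 59.9
```

drive_tool:
  rows:
    - {"dx": 0,"dy": 0,"dz": 0.01,"wx": 0,"wy": 0,"wz": 0,"hand": 5}
    - {"dx": 0,"dy": 0,"dz": 0.01,"wx": 0,"wy": 0,"wz": 0,"hand": 5}

```text
clock: 17.1
eef_pos: [0.503, 0.1663, 0.1737]
tool_rot: [0.613, 0.79, 0.0, 0.0]
ft_force: [-1.1, 0.5, -5.1]
grip_width: 0.0191
grasp_force: 60.3
```

drive_tool:
  rows:
    - {"dx": 0,"dy": 0,"dz": 0.01,"wx": 0,"wy": 0,"wz": 0,"hand": 5}
    - {"dx": 0,"dy": 0,"dz": 0.01,"wx": 0,"wy": 0,"wz": 0,"hand": 5}

```text
clock: 17.3
eef_pos: [0.503, 0.1663, 0.1735]
tool_rot: [0.613, 0.79, 0.0, 0.0]
ft_force: [-2.6, -0.7, -0.6]
grip_width: 0.0193
grasp_force: 60.9
```

drive_tool:
  rows:
    - {"dx": 0,"dy": 0,"dz": 0.01,"wx": 0,"wy": 0,"wz": 0,"hand": 5}
    - {"dx": 0,"dy": 0,"dz": 0.01,"wx": 0,"wy": 0,"wz": 0,"hand": 5}

```text
clock: 17.5
eef_pos: [0.503, 0.1663, 0.1734]
tool_rot: [0.613, 0.79, 0.0, 0.0]
ft_force: [-4.4, -2.0, 5.0]
grip_width: 0.0193
grasp_force: 61.7
```

drive_tool:
  rows:
    - {"dx": 0,"dy": 0,"dz": -0.01,"wx": 0,"wy": 0,"wz": 0,"hand": 5}
    - {"dx": 0,"dy": 0,"dz": -0.01,"wx": 0,"wy": 0,"wz": 0,"hand": 5}

```text
clock: 17.7
eef_pos: [0.503, 0.1663, 0.1734]
tool_rot: [0.613, 0.79, 0.0, 0.0]
ft_force: [-3.7, -1.5, 5.0]
grip_width: 0.019
grasp_force: 61.8
```

drive_tool:
  rows:
    - {"dx": 0,"dy": 0,"dz": 0,"wx": 0,"wy": 0,"wz": 0,"hand": 20}
    - {"dx": 0,"dy": 0,"dz": 0,"wx": 0,"wy": 0,"wz": 0,"hand": 21}
    - {"dx": 0,"dy": 0,"dz": 0,"wx": 0,"wy": 0,"wz": 0,"hand": 23}
    - {"dx": 0,"dy": 0,"dz": 0,"wx": 0,"wy": 0,"wz": 0,"hand": 26}
    - {"dx": 0,"dy": 0,"dz": 0,"wx": 0,"wy": 0,"wz": 0,"hand": 30}
    - {"dx": 0,"dy": 0,"dz": 0,"wx": 0,"wy": 0,"wz": 0,"hand": 36}
    - {"dx": 0,"dy": 0,"dz": 0,"wx": 0,"wy": 0,"wz": 0,"hand": 42}
    - {"dx": 0,"dy": 0,"dz": 0,"wx": 0,"wy": 0,"wz": 0,"hand": 45}
    - {"dx": 0,"dy": 0,"dz": 0,"wx": 0,"wy": 0,"wz": 0,"hand": 45}

```text
clock: 18.6
eef_pos: [0.5029, 0.1662, 0.1728]
tool_rot: [0.613, 0.79, 0.0, 0.0]
ft_force: [0.6, -0.4, 0.2]
grip_width: 0.0451
grasp_force: 0.0
```

Run:
```python
from h import *
st()
im={n:bot.camera(n) for n in("top","scene")}
a=[crop("top",im["top"],240,220,66,75,6),crop("scene",im["scene"],265,165,66,75,6)]
cv2.imwrite("pics/rel.png",np.hstack(a)[:,:,::-1])
```

```text
{'clock': 18.6, 'eef_pos': [0.5029, 0.1662, 0.1728], 'tool_rot': [0.6131, 0.79, 0.0, 0.0], 'ft_force': [0.5696, -0.3741, 0.2139], 'ft_torque': [-0.0119, 0.0309, -0.0678], 'grip_width': 0.0451, 'grasp_force': 0.0, 'joint_pos': [0.3192, 0.3385, -0.0458, 1.1865, -0.0, 1.6392]}
```

View pics/rel.png

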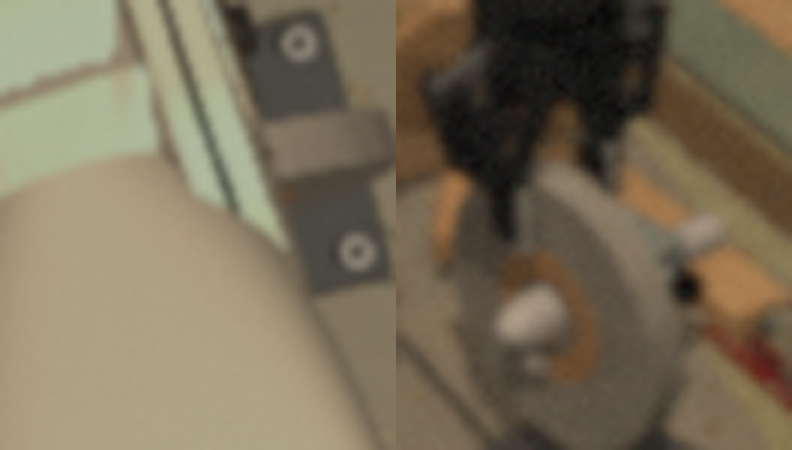

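drive_tool:
  rows:
    - {"dx": 0,"dy": 0,"dz": 0,"wx": 0,"wy": 0,"wz": 0,"hand": 55}
    - {"dx": 0,"dy": 0,"dz": 0,"wx": 0,"wy": 0,"wz": 0,"hand": 65}
    - {"dx": 0,"dy": 0,"dz": 0,"wx": 0,"wy": 0,"wz": 0,"hand": 75}
    - {"dx": 0,"dy": 0,"dz": 0,"wx": 0,"wy": 0,"wz": 0,"hand": 75}
    - {"dx": 0,"dy": 0,"dz": -0.15,"wx": 0,"wy": 0,"wz": 0,"hand": 75}
    - {"dx": 0,"dy": 0,"dz": -0.4,"wx": 0,"wy": 0,"wz": 0,"hand": 75}
    - {"dx": 0,"dy": 0,"dz": -0.7,"wx": 0,"wy": 0,"wz": 0,"hand": 75}
    - {"dx": 0,"dy": 0,"dz": -1.1,"wx": 0,"wy": 0,"wz": 0,"hand": 75}
    - {"dx": 0,"dy": 0,"dz": -1.5,"wx": 0,"wy": 0,"wz": 0,"hand": 75}
    - {"dx": 0,"dy": 0,"dz": -2,"wx": 0,"wy": 0,"wz": 0,"hand": 75}
    - {"dx": 0,"dy": 0,"dz": -2,"wx": 0,"wy": 0,"wz": 0,"hand": 75}
    - {"dx": 0,"dy": 0,"dz": -2,"wx": 0,"wy": 0,"wz": 0,"hand": 75}
    - {"dx": 0,"dy": 0,"dz": -2,"wx": 0,"wy": 0,"wz": 0,"hand": 75}

```text
clock: 20.0
eef_pos: [0.5024, 0.1661, 0.272]
tool_rot: [0.613, 0.79, -0.001, -0.0]
ft_force: [0.9, 0.5, -0.7]
grip_width: 0.0749
grasp_force: 0.0
```

Run:
```python
from h import *
st()
im=bot.camera("scene")
cv2.imwrite("pics/end.png",crop("scene",im,255,165,130,100,6)[:,:,::-1])
```

```text
{'clock': 20.0, 'eef_pos': [0.5024, 0.1661, 0.272], 'tool_rot': [0.6131, 0.79, -0.0006, -0.0004], 'ft_force': [0.9115, 0.5246, -0.6671], 'ft_torque': [-0.0014, 0.0185, 0.0146], 'grip_width': 0.0749, 'grasp_force': 0.0, 'joint_pos': [0.3192, 0.2902, 0.1482, 1.4303, 0.0, 1.6392]}
```

View pics/end.png

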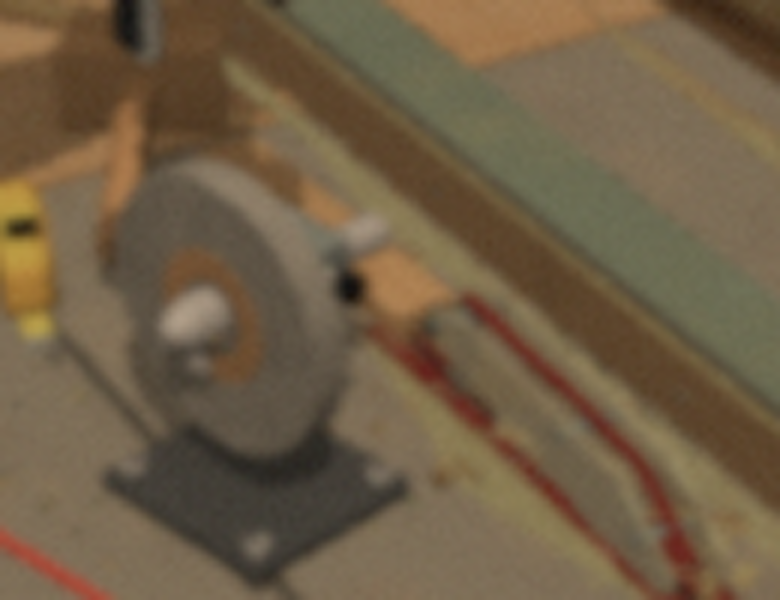

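The picture shows the wheel hanging on the peg. The nose is at about (195,315), the keeper hangs in front of the wheel at (197,365), and the gripper is clear above.

```bash
python3 -c "
from workcell import bot
print(bot.job_done())"
```

```text
the job is handed in; nothing more can be done
None
```

The larger wheel hangs on the stand's peg with the keeper down in front of it. A tug of about 5 N held against the keeper, readings put its press on the stand at about 12–13 N at most, and the job was handed in at about 20 s on the robot's clock.

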